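# Set the amplifier's gain lever to the third click

## Task

Someone left the amplifier's gain lever at an unknown click. Pushing it with a fingertip only, never pinching it, slide it back fully home against its stop at the end with the round steel disc, then push it out again counting the clicks and stop at the third one without going past it. Then leave the lever resting there, with the stand, the light gate and the brass weight undisturbed.

Things in the scene. Friction and masses are not known exactly. Their poses are not given: they have to be found in the camera images.
- console: Fixed low amplifier box, navy with a white top plate: 200 (x) x 270 (y) x 70 mm high. Origin: centre of its underside, z up. The lever's 105 mm slot runs along box y at box x = -30 mm, tick marks beside it at every click. The home end is the -y end, with a flat 18 mm steel disc at y = -66 mm. Nothing else stands on the plate within 60 mm of the slot.
- lever (a joint): Lever's distance out of its home stop along box +y, m: 0 home, 0.080 far stop. Clicks every 16 mm: 0.016 first, 0.032 second, 0.048 third, 0.064, 0.080 (home is not counted). Starts in the first or second. Leaving a click takes about 6 N at its start, then less; half way to the next it snaps on by itself into that one, 8 mm ahead of the finger, and stays there.
- lever_top (a point): Centre of the top of the lever, an upright grey paddle 10 mm thick along the slot (box y), 30 mm wide across it (box x), 34 mm tall above the top plate, so this point is 104 mm above the bench. At home it is at box (-30, -40) mm. Push on its broad upright faces.
- stand: Loose bystander: grey cast cone foot 100 mm across with an upright 12 mm rod and a clamp block, 200 mm tall, 1.6 kg, standing on the bench beyond the box's +y side. Origin: centre of its underside.
- gate: Loose bystander: flat black U-shaped light gate, about 100 x 120 x 22 mm, lying on the bench beside the box's -y side. Origin: centre of its underside.
- weight: Loose bystander: brass knobbed weight, 32 mm across and 47 mm tall, 0.2 kg, standing on the console's top plate at about box (+68, -70) mm. Origin: centre of its underside.

How it is judged:
On the way, in this order (a step that is already met when the one before it is completed fails the run):
1. the lever is fully home against its stop (within 4 mm) (value of joint lever below 0.004 m), for 0.2 s.
2. the lever is in its third click (48 mm out, within 5 mm) (value of joint lever between 0.043 and 0.053 m), for 0.3 s.
At the end, for the whole second after the job is handed in: The lever rests in its third click, 48 mm out of home within 5 mm, not moving; the stand, the gate and the weight are within 15 mm of where they were, the stand and the weight upright (all of step 2 and velocity of joint lever between -0.01 and 0.01 m/s and distance of each of stand, gate, weight from where it was at the start of the episode below 0.015 m and angle between each of weight, stand's own z axis and vertical below 0.2 rad); the robot touches nothing.
It fails at once if the lever goes past its third click (more than 57 mm out) (value of joint lever above 0.057 m).
It fails at once if the lever is pinched: the fingers press on both of its broad faces at once (contact force between the fingers and lever_c0 above 1 N and contact force between the fingers and lever_c1 above 1 N).
It fails at once if a bystander is lifted or moved by more than 15 mm (distance of any of stand, gate, weight from where it was at the start of the episode above 0.015 m).
It also fails if it takes over 72 s, if anything falls off the work surface, if the arm or the gripper's body presses on something with over 40 N, if the wrist force passes 120 N, or if a joint passes its speed limit or range.

## Robot

A 6-joint arm with a two-finger parallel gripper is mounted at the origin on the work surface. World frame = base frame: x ahead of the robot, y to its left, z up, the work surface at z = 0. Lengths are in m, angles in rad, forces in N, time in s.
With the tool pointing down it reaches from about 0.25 to 0.775 m from the base axis. Payload 8.9 kg.
Tool frame: the origin (TCP) lies at the very end of the fingers, on their centre line; the grasp point (between the pads) lies 19 mm behind it; z points along the fingers, y is the direction in which the jaws open and shut (so a half turn about z gives the same grasp; the last joint's range is limited). The gripper opens to 85 mm and grips with 20 to 120 N. Pads are 22 mm wide; open, the fingers measure 114 mm over their backs; the gripper's body (76 mm by 85 mm) begins 54 mm behind the grasp point. The pads swing forward as they close: fully open they stand 13 mm farther back than shut.
Start: joints at [1.006, 0.291, -0.153, 1.127, 0, 1.431], TCP at [0.217, 0.478, 0.231] pointing down, gripper open.
Joint ranges: [-2.52, 2.52], [-0.91, 1.74], [-1.3, 1.37], [-1.96, 2.02], [-1.52, 1.47], [-3.14, 3.14]. Speed limits (rad/s): [2.22, 2.22, 2.79, 3.14, 3.14, 3.14].

## Interface

Orientations are given as a rotation vector (axis times angle).
In Python, from rig import sensors, capture, camera_info, robot gives the robot as it stands.
- The arm moves only by the tool play_rows, never from a script. Its argument "steps" is a list of rows, each a list of 3 entries, a list of its own where there are three numbers: the shift along the world's x, y, z in m, then the turn about the world's z in degrees, then the gripper command: -1 is shut, 1 is fully open, values between are in proportion. A call has 1 to 12 rows; each row is the pose to reach, as a shift and turn from the pose commanded when the call began; what a row does not reach only later rows make up. A row lasts 1/8 s, in which the tool goes at most 62.5 mm and 10.7 degrees, less where a joint would pass 70% of its speed; a pose out of reach is approached as far as the arm can. A call with a gripper value outside its range is refused whole. The fingers move at their own pace and stop on an object; the grip force is fixed at half the most. Time passes only in rows, so rows that repeat a pose let the fingers close. It gives the time, the measured TCP pose, the force and the opening at its end, in the units of the state.
- sensors.get_state(): the state, without advancing time (a new reading comes with each control period).
- capture(name): name is "side" or "top"; returns (picture, depth): 420x560x3 uint8, red, green, blue; 420x560 float32, m along the optical axis (not along the pixel's ray), 0 where there is no reading.
- camera_info(name): a dict with "fx", "fy", "cx", "cy" (pixels), "dist" ([k1, k2, p1, p2, k3] as OpenCV has them; the pictures are not rectified), "R" (3x3) and "t" (3): a world point X has camera coordinates R X + t. Camera axes: x right, y down, z forward; pixel columns grow to the right and rows downward; lengths in m; the calibration is good to about 2 mm. A picture is of the moment at which its call begins. camera_info takes no time and is no camera call.
- robot.finish_job(): hands the job in, once; it reports no verdict.
The state is a dict: "t": time; "qpos": joint angles; "joint_velocities": joint speeds; "joint_torque": joint torques, N m; "position": TCP position; "orientation": TCP orientation; "contact_force": force on the tool from outside, world axes, zero at the start; "moment": the same for the moment, N m; "width": finger opening in m.
Only numpy, scipy, OpenCV 4.12 (cv2) and the standard library are available. Lean on these libraries where they do the work, as an engineer would, in place of code of your own. Each camera call takes 0.05 s, during which the arm holds its last target. There are 200 camera calls.

## Working session

There is one attempt and no reset: what is moved stays moved. The work goes in short steps, Python scripts to look and compute and a tool call to move; the robot and the scene stay as the last step left them, time stands still between calls to the robot, and variables do not carry over. Pictures are saved under pics/ and viewed, about 8 in all and at most 12, crops included, and the job is handed in when it is done.

Besides the shell and the picture viewer there is one more tool, called as name(argument=value, ...), one argument or row to a line, values as JSON. play_rows: Moves the arm, as the interface text tells. Its arguments: {"type":"object","properties":{"steps":{"type":"array","items":{"type":"array"}}},"required":["steps"]}

```bash
mkdir -p pics
cat > h.py <<'E'
import numpy as np, cv2
from rig import sensors, capture, camera_info, robot
def points(name, depth):
    c=camera_info(name); K=np.array([[c['fx'],0,c['cx']],[0,c['fy'],c['cy']],[0,0,1.]])
    h,w=depth.shape; u,v=np.meshgrid(np.arange(w,dtype=float),np.arange(h,dtype=float))
    n=cv2.undistortPoints(np.stack([u.ravel(),v.ravel()],1)[:,None],K,np.array(c['dist'],float))[:,0].reshape(h,w,2)
    P=np.dstack([n*depth[...,None],depth])
    return (P-np.array(c['t']))@np.array(c['R'])
E
python3 - <<'E'
from h import *
for n in ("top","side"):
    p,d=capture(n); np.savez(n+"0.npz",p=p,d=d); cv2.imwrite(f"pics/{n}0.png",p[...,::-1])
s=sensors.get_state(); print({k:np.round(v,3) for k,v in s.items()})
E
```

```text
{'t': np.float64(0.1), 'qpos': array([ 1.006,  0.291, -0.154,  1.127,  0.   ,  1.431]), 'joint_velocities': array([ 0.001, -0.001,  0.002,  0.001,  0.001, -0.001]), 'joint_torque': array([ 2.0000e-03, -5.3798e+01,  3.3192e+01,  9.0000e-03, -0.0000e+00,
        0.0000e+00]), 'position': array([0.217, 0.478, 0.231]), 'orientation': array([-6.64e-01, -3.07e+00,  2.00e-03]), 'contact_force': array([-0.409,  0.59 ,  0.424]), 'moment': array([ 0.049, -0.016, -0.008]), 'width': np.float64(0.085)}
```

View pics/top0.png

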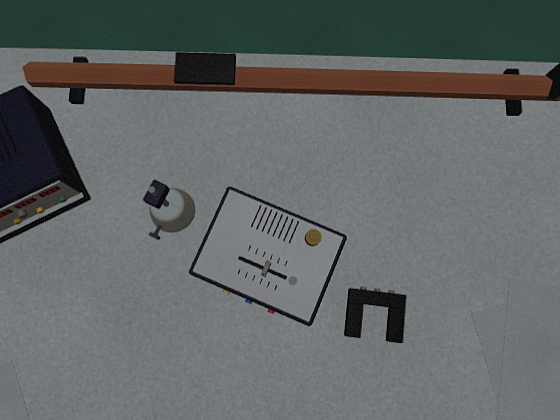

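View pics/side0.png

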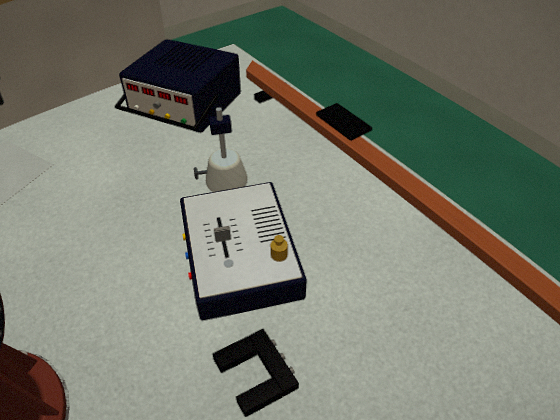

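The top view shows the console (corners ~(230,187), (346,235), (311,324), (191,272)), the lever at ~(266,268), the disc at (292,281), the weight at (313,237), the stand at ~(175,210) and the gate at ~(376,315). The side view agrees.

Run:
```python
from h import *
z=np.load("top0.npz"); p,d=z['p'],z['d']; P=points("top",d)
m=(abs(P[...,2]-.07)<.015); m[:, :180]=0; m[:,355:]=0; m[:175]=0; m[330:]=0
n,l,st,_=cv2.connectedComponentsWithStats(cv2.morphologyEx(m.astype(np.uint8),cv2.MORPH_CLOSE,np.ones((5,5))))
i=1+np.argmax(st[1:,4]); Q=P[(l==i)&m]
print("plate z",np.median(Q[:,2]),len(Q))
r=cv2.minAreaRect((Q[:,:2]*1000).astype(np.float32)); print("rect",r)
B=cv2.boxPoints(r)/1000
disc=P[281,292]; print("disc",disc)
c=np.array(r[0])/1000
e=[B[1]-B[0],B[2]-B[1]]; e=max(e,key=np.linalg.norm); y=e/np.linalg.norm(e)
if (disc[:2]-c)@y>0: y=-y
x=np.array([y[1],-y[0]]); print("yaxis",y,"xaxis",x, "ydeg",np.degrees(np.arctan2(y[1],y[0])))
f=lambda q:np.array([(q-c)@x,(q-c)@y])*1000
print("disc box",f(disc[:2]))
L=P[(P[...,2]>.095)&(P[...,2]<.115)]; b=np.array([f(q[:2]) for q in L]); k=(abs(b[:,0]+30)<25)&(abs(b[:,1])<70)
print("lever top pts",k.sum(),b[k].min(0),b[k].max(0),np.median(b[k],0),np.median(L[k],0))
print("lever joint mm", np.median(b[k],0)[1]+40)
for j,n in ((0,'home'),(48,'third')): print(n,c+x*-.03+y*(-.04+j/1000))
print("weight",f(P[237,313][:2]),P[237,313],"stand",P[210,178],"max z",np.nanmax(P[150:250,130:200,2]))
```

```text
plate z 0.07019228444266601 12464
rect ((526.4016723632812, 53.64647674560547), (270.6576232910156, 199.20123291015625), 68.2255630493164)
disc [0.47250038 0.00457461 0.07301029]
yaxis [0.37095374 0.9286514 ] xaxis [ 0.9286514  -0.37095374] ydeg 68.22555
disc box [-31.85211315 -65.56554312]
lever top pts 81 [-46.02837866 -12.82095869] [-16.33080069  -2.9346976 ] [-31.3660404   -7.94165879] [0.49475739 0.05734647 0.10360765]
lever joint mm 32.0583412145461
home [0.48370398 0.02762903]
third [0.50150976 0.0722043 ]
weight [ 59.41142555 -69.27656409] [ 0.55587577 -0.03272618  0.1180444 ] stand [0.61153599 0.24115225 0.07025787] max z 1.0673507487184706
```

play_rows(
  steps=[
    [[0.036,-0.049,0],0,-1],
    [[0.073,-0.098,0],0,-1],
    [[0.109,-0.146,0],1,-1],
    [[0.145,-0.195,0],2,-1],
    [[0.181,-0.244,0],2.6,-1],
    [[0.218,-0.293,0],2.6,-1],
    [[0.254,-0.341,-0.01],2.6,-1],
    [[0.29,-0.39,-0.03],2.6,-1],
    [[0.29,-0.39,-0.06],2.6,-1],
    [[0.29,-0.39,-0.08],2.6,-1],
    [[0.29,-0.39,-0.08],2.6,-1],
    [[0.29,-0.39,-0.08],2.6,-1],
  ],
)

```text
t: 1.6
position: [0.5072, 0.0883, 0.152]
orientation: [0.593, 3.084, 0.0]
contact_force: [0.1, 0.4, 0.4]
width: -0.0002
```

```bash
cat >> h.py <<'E'
C=np.array([.5264,.0536]); Y=np.array([.37095,.92865]); X=np.array([Y[1],-Y[0]])
def box(q): q=np.asarray(q)[...,:2]-C; return np.stack([q@X,q@Y],-1)*1000
def look(tag):
    s=sensors.get_state(); print("t",s['t'],"tcp box",box(s['position']).round(1),s['position'].round(4),"F slot",round(float(s['contact_force'][:2]@Y),2),s['contact_force'].round(1),s['width'])
    for n in ("top","side"):
        p,d=capture(n); P=points(n,d); b=box(P); z=P[...,2]
        k=(abs(b[...,0]+30)<19)&(abs(b[...,1])<62)&(z>.078)&(z<.112)
        np.savez(f"{n}{tag}.npz",p=p,d=d); cv2.imwrite(f"pics/{n}{tag}.png",p[...,::-1])
        if k.any(): 
            h,e=np.histogram(b[k][:,1],np.arange(-62,63,4)); print(n,dict((int(a),int(c)) for a,c in zip(e,h) if c))
E
python3 -c "
from h import *
look('1')"
```

```text
t 1.6 tcp box [-30.7  25.1] [0.5072 0.0883 0.152 ] F slot 0.4 [0.1 0.4 0.4] -0.00018664123694523557
side {-18: 62, -14: 105, -10: 26, -6: 3}
```

View pics/side1.png

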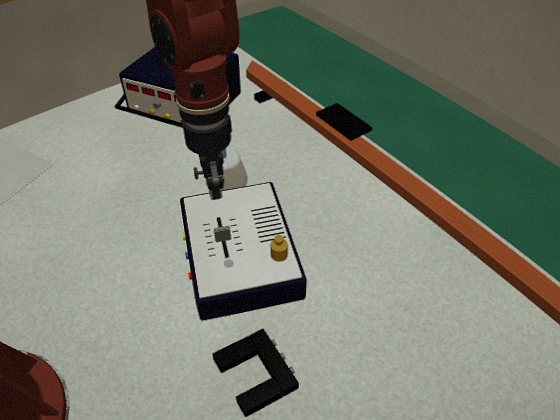

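The gripper hangs, shut, over the +y end of the plate at ~(215,195), and the lever at (222,234) is untouched. I'll descend, then push toward home.

play_rows(
  steps=[
    [[0,0,-0.035],0,-1],
    [[0,0,-0.068],0,-1],
    [[0,0,-0.068],0,-1],
    [[-0.0037,-0.0093,-0.068],0,-1],
    [[-0.0056,-0.0139,-0.068],0,-1],
    [[-0.0074,-0.0186,-0.068],0,-1],
    [[-0.0074,-0.0186,-0.068],0,-1],
  ],
)

```text
t: 2.58
position: [0.5002, 0.0692, 0.0844]
orientation: [0.594, 3.083, 0.001]
contact_force: [0.9, 0.9, 1.3]
width: 0.0
```

play_rows(
  steps=[
    [[-0.0019,-0.0046,0],0,-1],
    [[-0.0037,-0.0093,0],0,-1],
    [[-0.0056,-0.0139,0],0,-1],
    [[-0.0056,-0.0139,0],0,-1],
  ],
)

```text
t: 3.08
position: [0.4937, 0.0553, 0.0833]
orientation: [-0.595, -3.085, 0.0]
contact_force: [-0.5, 1.5, 1.6]
width: -0.0
```

```bash
python3 -c "
from h import *
look('2')"
```

```text
t 3.075 tcp box [-31.  -10.6] [0.4937 0.0553 0.0833] F slot 1.26 [-0.5  1.5  1.6] -3.40244141434191e-05
side {-38: 118, -34: 58, -30: 27, -26: 30, -22: 4, -18: 10, -10: 1}
```

play_rows(
  steps=[
    [[-0.0011,-0.0028,0],0,-1],
    [[-0.0022,-0.0056,0],0,-1],
    [[-0.0022,-0.0056,0],0,-1],
  ],
)

```text
t: 3.55
position: [0.4913, 0.0496, 0.0832]
orientation: [-0.595, -3.084, 0.001]
contact_force: [-0.7, 0.3, -0.1]
width: 0.0
```

play_rows(
  steps=[
    [[-0.0007,-0.0019,0],0,-1],
    [[-0.0015,-0.0037,0],0,-1],
    [[-0.0015,-0.0037,0],0,-1],
  ],
)

```text
t: 3.92
position: [0.49, 0.0462, 0.0833]
orientation: [-0.594, -3.085, 0.0]
contact_force: [-0.2, -1.1, -0.3]
width: 0.0004
```

```bash
python3 -c "
from h import *
look('3')"
```

```text
t 3.925 tcp box [-31.  -20.4] [0.49   0.0462 0.0833] F slot -1.13 [-0.2 -1.1 -0.3] 0.0003632231759884902
side {-50: 67, -46: 108, -42: 24, -38: 22, -34: 15, -30: 17, -26: 2, -22: 1}
```

The lever's points have shifted exactly 32 mm, so it is home. I'll confirm by pushing gently against the stop.

play_rows(
  steps=[
    [[-0.0007,-0.0019,0],0,-1],
    [[-0.0007,-0.0019,0],0,-1],
  ],
)

```text
t: 4.28
position: [0.4896, 0.0448, 0.0834]
orientation: [0.594, 3.085, 0.002]
contact_force: [0.5, 3.0, -0.8]
width: -0.0001
```

play_rows(
  steps=[
    [[-0.0007,-0.0019,0],0,-1],
    [[-0.0007,-0.0019,0],0,-1],
  ],
)

```text
t: 4.53
position: [0.4895, 0.0445, 0.0834]
orientation: [0.592, 3.085, 0.007]
contact_force: [4.0, 12.3, -1.9]
width: -0.0001
```

play_rows(
  steps=[
    [[-0.0007,-0.0019,0],0,-1],
    [[-0.0007,-0.0019,0],0,-1],
  ],
)

```text
t: 4.78
position: [0.4894, 0.0442, 0.0835]
orientation: [0.59, 3.084, 0.013]
contact_force: [6.3, 20.6, -3.7]
width: 0.0
```

play_rows(
  steps=[
    [[0.0037,0.0093,0],0,-1],
    [[0.0037,0.0093,0.002],0,-1],
    [[0.0037,0.0093,0.045],0,-1],
    [[0.0037,0.0093,0.045],0,-1],
    [[-0.008,-0.02,0.045],0,-1],
    [[-0.0163,-0.041,0.045],0,-1],
    [[-0.0163,-0.041,0.045],0,-1],
    [[-0.0163,-0.041,0.02],0,-1],
    [[-0.0163,-0.041,0],0,-1],
    [[-0.0163,-0.041,0],0,-1],
  ],
)

```text
t: 6.02
position: [0.4706, 0.0002, 0.082]
orientation: [-0.593, -3.082, 0.0]
contact_force: [-0.2, -0.3, 1.3]
width: -0.0002
```

```bash
python3 -c "
from h import *
look('4')"
```

```text
t 6.025 tcp box [-32.  -70.3] [4.706e-01 2.000e-04 8.200e-02] F slot -0.31 [-0.2 -0.3  1.3] -0.0002321915632311913
side {-50: 8, -46: 5}
```

View pics/side4.png

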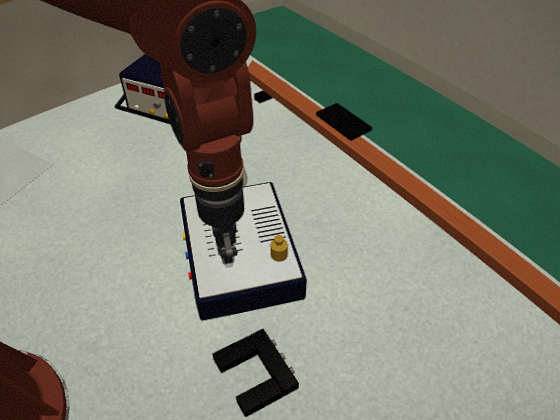

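The fingertips stand at the disc (~(228,260)), behind the lever, and the weight is undisturbed. Now I'll push out slowly, one click at a time.

play_rows(
  steps=[
    [[0.0019,0.0046,0],0,-1],
    [[0.0037,0.0093,0],0,-1],
    [[0.0045,0.0111,0],0,-1],
    [[0.0052,0.013,0],0,-1],
    [[0.0059,0.0149,0],0,-1],
    [[0.0067,0.0167,0],0,-1],
    [[0.0074,0.0186,0],0,-1],
    [[0.0082,0.0204,0],0,-1],
    [[0.0082,0.0204,0],0,-1],
    [[0.0082,0.0204,0],0,-1],
  ],
)

```text
t: 7.38
position: [0.4798, 0.0202, 0.0832]
orientation: [-0.594, -3.085, -0.0]
contact_force: [0.1, -0.0, 0.8]
width: 0.0
```

```bash
python3 -c "
from h import *
look('5')"
```

```text
t 7.375 tcp box [-30.9 -48.3] [0.4798 0.0202 0.0832] F slot 0.02 [ 0.1 -0.   0.8] 2.3646668182393588e-05
side {-62: 21, -58: 24, -54: 4, -34: 8, -30: 11, -26: 2}
```

First click: the lever has shifted 16 mm and the force is zero. On to the second.

play_rows(
  steps=[
    [[0.0015,0.0037,0],0,-1],
    [[0.0022,0.0056,0],0,-1],
    [[0.003,0.0074,0],0,-1],
    [[0.0037,0.0093,0],0,-1],
    [[0.0045,0.0111,0],0,-1],
    [[0.0052,0.013,0],0,-1],
    [[0.0059,0.0149,0],0,-1],
    [[0.0059,0.0149,0],0,-1],
    [[0.0059,0.0149,0],0,-1],
  ],
)

```text
t: 8.6
position: [0.4858, 0.0351, 0.0833]
orientation: [-0.594, -3.085, -0.0]
contact_force: [0.3, -1.0, 0.5]
width: 0.0
```

```bash
python3 -c "
from h import *
look('6')"
```

```text
t 8.6 tcp box [-30.8 -32.2] [0.4858 0.0351 0.0833] F slot -0.78 [ 0.3 -1.   0.5] 2.7718975323481867e-05
side {-50: 35, -46: 20, -42: 26, -38: 1, -34: 1, -18: 5, -14: 12, -10: 2}
```

Second click. Same again for the third.

play_rows(
  steps=[
    [[0.0015,0.0037,0],0,-1],
    [[0.0022,0.0056,0],0,-1],
    [[0.003,0.0074,0],0,-1],
    [[0.0037,0.0093,0],0,-1],
    [[0.0045,0.0111,0],0,-1],
    [[0.0052,0.013,0],0,-1],
    [[0.0058,0.0146,0],0,-1],
    [[0.0058,0.0146,0],0,-1],
    [[0.0058,0.0146,0],0,-1],
  ],
)

```text
t: 9.82
position: [0.4916, 0.0497, 0.0833]
orientation: [-0.594, -3.085, -0.0]
contact_force: [0.4, -0.5, 0.4]
width: -0.0003
```

```bash
python3 -c "
from h import *
look('7')"
```

```text
t 9.825 tcp box [-30.9 -16.5] [0.4916 0.0497 0.0833] F slot -0.36 [ 0.4 -0.5  0.4] -0.00029435749401406796
side {-34: 41, -30: 18, -26: 29, -22: 1, -2: 8, 2: 11, 6: 2}
```

Third click. I'll back off, lift, and retreat for a check.

play_rows(
  steps=[
    [[-0.003,-0.0074,0],0,-1],
    [[-0.003,-0.0074,0.0],0,-1],
    [[-0.003,-0.0074,0.05],0,-1],
    [[-0.003,-0.0074,0.1],0,-1],
    [[-0.003,-0.0074,0.15],0,-1],
    [[-0.05,-0.03,0.17],0,-1],
    [[-0.09,-0.06,0.17],0,-1],
    [[-0.12,-0.1,0.17],0,-1],
    [[-0.14,-0.15,0.17],0,-1],
    [[-0.14,-0.2,0.17],0,-1],
    [[-0.14,-0.2,0.17],0,-1],
    [[-0.14,-0.2,0.17],0,-1],
  ],
)

```text
t: 11.42
position: [0.3514, -0.1502, 0.2532]
orientation: [-0.595, -3.084, -0.001]
contact_force: [0.5, 0.8, -0.1]
width: 0.0002
```

Run:
```python
from h import *
look('8')
for n in ("top","side"):
    a=np.load(n+"0.npz"); b=np.load(n+"8.npz"); A=points(n,a['d']); B=points(n,b['d'])
    L=B; bb=box(B); k=(abs(bb[...,0]+30)<25)&(abs(bb[...,1])<62)&(B[...,2]>.097)&(B[...,2]<.112)
    if k.any(): print(n,"lever joint mm",np.median(bb[k],0)[1]+40,k.sum())
    for nm,r in (("stand",(slice(150,245),slice(135,200))),("gate",(slice(283,350),slice(340,412))),("weight",(slice(222,252),slice(300,326)))) if n=="top" else (("stand",(slice(100,180),slice(190,250))),("gate",(slice(325,415),slice(205,300))),("weight",(slice(232,264),slice(266,292)))):
        print(n,nm,"mean abs img diff",np.abs(a['p'][r].astype(int)-b['p'][r]).mean().round(2))
```

```text
t 11.425 tcp box [ -86.9 -254.2] [ 0.3514 -0.1502  0.2532] F slot 0.94 [ 0.5  0.8 -0.1] 0.00015901680889914365
top {2: 32, 6: 33, 10: 24}
side {-2: 59, 2: 70, 6: 16, 10: 2}
top lever joint mm 47.802706404424704 78
top stand mean abs img diff 2.47
top gate mean abs img diff 11.62
top weight mean abs img diff 2.5
side lever joint mm 44.681614348402505 59
side stand mean abs img diff 42.95
side gate mean abs img diff 21.38
side weight mean abs img diff 23.53
```

View pics/top8.png

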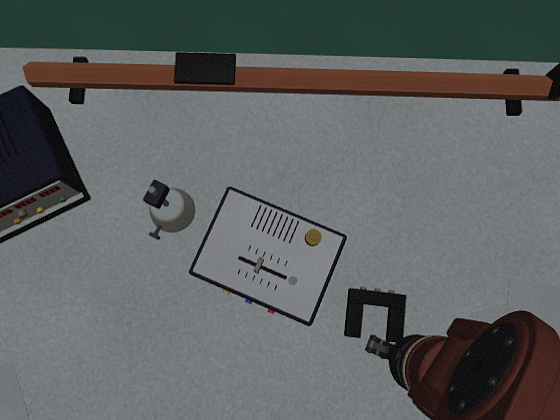

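The lever is at (259,265), 47.8 mm out. The stand, the gate (same corners, partly behind the raised arm) and the weight are all where they were. Handing in.

```bash
python3 -c "
from h import *
print(robot.finish_job())"
```

```text
the job is handed in; nothing more can be done
None
```

The lever is resting in its third click, and I handed the job in at about 11.4 s.

- **Home:** the lever started in the second click (32 mm). I pushed it home with the shut fingertips. The camera showed the full 32 mm of travel, and the stop pushed back with about 20 N.
- **Counting out:** from the disc side I pushed it out one click at a time. The side camera showed a 16 mm shift at each click. After the third click I backed off and raised the arm clear, and the force reading was near zero.
- **Lever position:** the top view puts it 47.8 mm out. The side view's 44.7 mm disagrees, because that camera sees mostly the front face of the lever. It read about 3 mm low throughout.
- **Bystanders:** in the top view the stand and the weight are unchanged. The gate's corners are at the same pixels, although the arm partly hid it in that last picture. The same comparison in the side view showed large differences. I put those down to the arm standing in front, but I did not view that picture, so the side camera does not confirm the bystanders.

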